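Keep a belt buckle under the bench press while its inlay bonds

ROBOT

A 6-joint arm with a two-finger parallel gripper is mounted at the origin on the work surface. World frame = base frame: x ahead of the robot, y to its left, z up, the work surface at z = 0. Lengths are in mm, angles in rad, forces in N, time in s.
With the tool pointing down it reaches from about 350 to 975 mm from the base axis. Payload 7.1 kg.
Tool frame: the origin (TCP) lies between the finger pads; the fingertips stand 14 mm ahead of it and the grasp point (between the pads) lies 5 mm behind it (ctrl.tcp_to_tips is the distance from the TCP to the fingertips, in mm); z points along the fingers, y is the line along which they close (so a half turn about z gives the same grasp; the last joint's range is limited). The gripper opens to 88 mm and grips with 3 to 60 N. Pads are 20 mm wide; open, the fingers measure 115 mm over their backs; the gripper's body (75 mm by 178 mm) begins 61 mm behind the grasp point.
Start: joints at [1.256, 0.423, 1.63, -0, 1.089, -0.019], TCP at [182.159, 597.849, 236.675] pointing down, gripper open.
Joint ranges: [-3, 3], [-0.9, 2.11], [0.09, 2.58], [-1.31, 4.45], [0.11, 2.69], [-2.54, 2.54]. Speed limits (rad/s): [2.39, 2.39, 3.01, 3.14, 3.14, 3.14].

INTERFACE

Orientations are given as a rotation vector (axis times angle).
In Python, from workcell import ctrl gives the robot as it stands.
- The arm moves only by the tool apply_moves, never from a script. Its argument "series" is a list that holds one entry, the list of rows, each a list of 7 numbers: the shift along the tool's x, y, z in cm, then the turn, a rotation vector about the tool's x, y, z in degrees, then the opening, from 0 (shut) to 1 (fully open). A call has 1 to 12 rows; each row shifts and turns the commanded pose from where the row before left it, along the tool's axes as they then stand; what a row does not reach is not made up. A row lasts 1/10 s, in which the tool goes at most 50 mm and 8.59 degrees, less where a joint would pass 70% of its speed; a pose out of reach is approached as far as the arm can. A call with a gripper value outside its range is refused whole. The fingers move at their own pace and stop on an object; the grip force is fixed at half the most. Time passes only in rows, so rows that do not move let the fingers close. It gives the time, the measured TCP pose, the force and the opening at its end, in the units of the state.
- ctrl.get_obs(): the state, without advancing time (a new reading comes with each control period).
- ctrl.get_image(name): name is "scene" or "top"; returns a dict with "img" (480x640x3 uint8, blue, green, red), "K" (3x3 intrinsics, pixels), "dist" ([k1, k2, p1, p2, k3] as OpenCV has them; the pictures are not rectified), "cam_to_world" (4x4, takes a point from camera to world coordinates). Camera axes: x right, y down, z forward; pixel columns grow to the right and rows downward; lengths in mm; the calibration is good to about 2 mm. A picture is of the moment at which its call begins. There is no depth.
- ctrl.close_job(): hands the job in, once; it reports no verdict.
The state is a dict: "t": time; "qpos": joint angles; "qvel": joint speeds; "joint_torque": joint torques, N m; "ee_pos": TCP position; "orientation": TCP orientation; "ft_force": force on the tool from outside, world axes, zero at the start; "moment": the same for the moment, N m; "width": finger opening in mm.
Only numpy, scipy, OpenCV 4.12 (cv2) and the standard library are available. Lean on these libraries where they do the work, as an engineer would, in place of code of your own. Each camera call takes 0.05 s, during which the arm holds its last target. There are 200 camera calls.

TASK

A buckle with a freshly glued wooden inlay lies in the nest of the hand press. First swing the flat keeper bar shut across the edge of the buckle, so that it cannot lift with the pad later, until it clicks home in its detent and let go of it; then bring the press lever down against its return spring all the way to its stop and keep it there, so the pad presses the inlay. Finish still holding the lever down at the stop (the glue needs the pressure); leave the things standing around the press alone.

Things in the scene. Friction and masses are not known exactly. Their poses are not given: they have to be found in the camera images.
- press: Green cast C-frame hand press, fixed, 250 x 110 mm, ram top 274 mm high. Origin: on the bench, on the ram's axis. x points from the ram back to the column; the throat opens to -x. +y is the lever's side; on the -y side the nest plate (top 42 mm high) reaches to y = -120 mm. Head: x -36 to 126, y -28 to 28 (a spring coil beside it to -58), z 150 to 230 mm; the throat below is open.
- keeper (a joint): Keeper bar's vertical hinge, rad: 0 = shut against its end stop (bar across the buckle's front edge, along the press's -y); grows as it swings level out to the front (press's -x), at most 1.6. Starts 0.55 to 1.05 open, nearly free, stays where left. In the last 0.1 rad a spring ball in the nest plate resists (2 to 4 N at the knob), then snaps into the bar and holds it shut.
- keeper_hinge (a point): Hinge pin of the keeper bar, at mid-thickness of the bar, 47 mm above the bench, on the lever's side of the nest plate.
- keeper_knob (a point): Centre of the upright round black knob on the keeper bar's free end (20 mm diameter, from 50 to 90 mm above the bench), 168 mm from the hinge pin. The bar is a steel strip 18 mm wide, 44 to 50 mm above the bench, ending 13 mm beyond the knob's axis. The frame's -y points from pin to knob, z up.
- lever (a joint): Turn of the pull lever about its level shaft, rad: 0 = at rest, pointing to the front (press's -x) and raised 0.56 rad above level; grows as the lever goes down; 0.90 = at the stop (0.34 rad below level). A return spring drives it back up when let go: at the grip about 2 N to start it, 8 N at the stop. A rack turns this into 18 mm of ram travel.
- lever_pivot (a point): Axis of the lever's shaft in the lever's plane: 190 mm above the bench, 52 mm to the side of the ram (the press's +y), 31 mm behind it. The lever swings in the upright plane through this point along the press's x.
- lever_grip (a point): Centre of the round black rubber sleeve at the end of the lever (26 mm diameter, 70 mm long, centred 180 mm from the pivot; the steel bar inside is 12 mm thick). The frame's -x axis points along the bar from pivot to tip, y is the shaft's direction. About 285 mm above the bench at rest, 130 mm at the stop.
- pad: Round rubber pad (25 mm diameter) under the ram, on a short stiff spring in the ram's foot. Origin: centre of its underside, 59 mm above the bench when the lever is up. It meets the inlay about 3 mm of ram travel before the stop and at the stop presses on it with about 10 N.
- buckle_center (a point): Centre of the brass buckle plate in the nest under the ram (50 x 60 mm, 8 mm tall with its round 34 mm wooden inlay). It lies loose in its pocket and is not to be handled.
- spare_buckle_center (a point): Bystander: a second, equal buckle lying on the bench.
- dye_bottle_center (a point): Bystander: dark plastic dye bottle with a white cap, 62 mm wide, 165 mm tall, standing; half-way up.
- glue_jar_center (a point): Bystander: squat amber jar with a steel lid, 64 mm wide, 75 mm tall; half-way up.
- mallet_center (a point): Bystander: mallet lying on the bench in front of the press, white head 60 mm thick and 90 mm long (its centre here, 30 mm above the bench), wooden handle reaching 210 mm along the frame's +y.
There are look-alikes about, which are no part of the job. What is shaped like the part that bears buckle_center but pink or turquoise is not meant.

How it is judged:
By the outcome, as a careful person would: the job done as asked, in the order asked, and still so for the second after the job is handed in, while the arm keeps its last pose, push and grip.
It also fails if it takes over 61 s, if anything falls off the work surface, if the arm or the gripper's body presses on something with over 40 N, if the wrist force passes 120 N, or if a joint passes its speed limit or range.

## Working session

There is one attempt and no reset: what is moved stays moved. The work goes in short steps, Python scripts to look and compute and a tool call to move; the robot and the scene stay as the last step left them, time stands still between calls to the robot, and variables do not carry over. Pictures are saved under pics/ and viewed, on a budget of 10 in all, crops included, one or two more only if the job needs it, and the job is handed in when it is done.

Besides the shell and the picture viewer there is one more tool, called after "Call:" by a JSON object that holds its "fn" and its "kwargs", one argument or row to a line. apply_moves: Moves the arm, as the interface text tells. Its arguments: {"type":"object","properties":{"series":{"type":"array","items":{"type":"array","items":{"type":"array","items":{"type":"number"}}}}},"required":["series"]}

```bash
mkdir -p pics; cat > h.py <<'E'
import numpy as np, cv2
from workcell import ctrl
from scipy.spatial.transform import Rotation as R
def snap(n,f):
    d=ctrl.get_image(n); cv2.imwrite('pics/'+f,d['img']); np.savez('pics/'+n+'.npz',**{k:np.array(v) for k,v in d.items()}); return d
def load(n): return np.load('pics/'+n+'.npz')
def ray(d,uv):
    p=cv2.undistortPoints(np.array([[uv]],float),d['K'],d['dist'])[0,0]
    T=d['cam_to_world']; return T[:3,3],T[:3,:3]@np.array([p[0],p[1],1])
def onz(d,uv,z):
    o,r=ray(d,uv); return o+r*(z-o[2])/r[2]
def proj(d,P):
    T=np.linalg.inv(d['cam_to_world']); P=np.atleast_2d(P).astype(float)
    return cv2.projectPoints(P,cv2.Rodrigues(T[:3,:3])[0],T[:3,3],d['K'],d['dist'])[0][:,0]
def tri(d1,u1,d2,u2):
    o1,r1=ray(d1,u1);o2,r2=ray(d2,u2)
    s=np.linalg.lstsq(np.stack([r1,-r2],1),o2-o1,rcond=None)[0]
    a=o1+s[0]*r1;b=o2+s[1]*r2; return (a+b)/2,np.linalg.norm(a-b)
E
python3 - <<'E'
from h import *
for n in('scene','top'):
    d=snap(n,n+'0.png'); print(n,d['cam_to_world'].round(2).tolist(),d['K'].round(0).tolist())
print(ctrl.get_obs())
E
```

```text
scene [[0.29, 0.52, -0.8, 1420.11], [0.96, -0.17, 0.24, -269.37], [-0.01, -0.84, -0.55, 742.58], [0.0, 0.0, 0.0, 1.0]] [[552.0, 0.0, 316.0], [0.0, 552.0, 242.0], [0.0, 0.0, 1.0]]
top [[-0.02, -0.99, 0.1, 505.58], [-1.0, 0.02, -0.01, -15.1], [0.0, -0.1, -0.99, 1212.81], [0.0, 0.0, 0.0, 1.0]] [[486.0, 0.0, 318.0], [0.0, 486.0, 237.0], [0.0, 0.0, 1.0]]
{'t': 0.1, 'qpos': array([ 1.25600916e+00,  4.23737315e-01,  1.63058670e+00,  1.38444530e-05,
        1.08860660e+00, -1.90356938e-02]), 'qvel': array([ 0.00085145, -0.00135572, -0.00078324, -0.00018123,  0.00226862,
        0.00181148]), 'joint_torque': array([ 5.51922240e-04, -5.45612025e+01, -2.74323374e+01,  6.46152114e-02,
        1.87071628e-02, -2.01628274e-05]), 'ee_pos': array([182.00910935, 597.41860833, 236.00690663]), 'orientation': array([-4.62849404e-01, -3.10707225e+00,  2.06909262e-03]), 'ft_force': array([-0.33814467,  0.38576607, -1.288671  ]), 'moment': array([0.04234644, 0.0540362 , 0.01849836]), 'width': 87.98060434320436}
```

View pics/scene0.png

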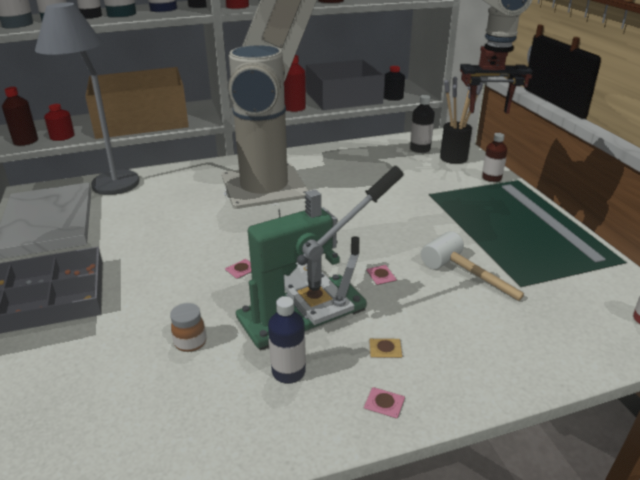

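View pics/top0.png

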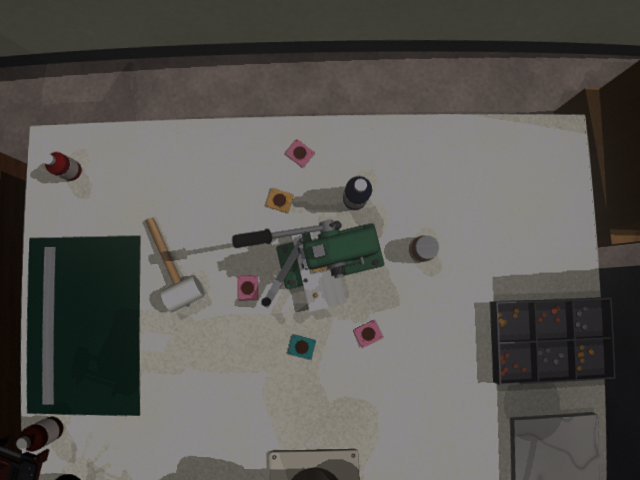

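Scene view: press at about (300,265), keeper knob at (355,245), lever grip at (385,183) and the dye bottle at (287,345). Top view: grip at (252,239), knob at (267,301), head at (340,245), and the throat opens towards world +y. I'll enlarge both for exact pixels.

```bash
python3 - <<'E'
import cv2,numpy as np
a=cv2.imread('pics/top0.png')[210:320,220:400]; b=cv2.imread('pics/scene0.png')[160:350,230:410]
a=cv2.resize(a,None,fx=4.4,fy=4.4,interpolation=cv2.INTER_CUBIC);b=cv2.resize(b,None,fx=3.15,fy=3.15,interpolation=cv2.INTER_CUBIC)
for im,f,x0,y0 in((a,4.4,220,210),(b,3.15,230,160)):
    for i in range(0,200,20):
        cv2.putText(im,str(x0+i),(int(i*f),10),0,.4,(0,255,255),1);cv2.putText(im,str(y0+i),(0,int(i*f)+10),0,.4,(0,255,255),1)
cv2.imwrite('pics/a.png',cv2.convertScaleAbs(a,alpha=1.6));cv2.imwrite('pics/b.png',cv2.convertScaleAbs(b,alpha=1.3))
E
```

```text
(no output)
```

View pics/a.png

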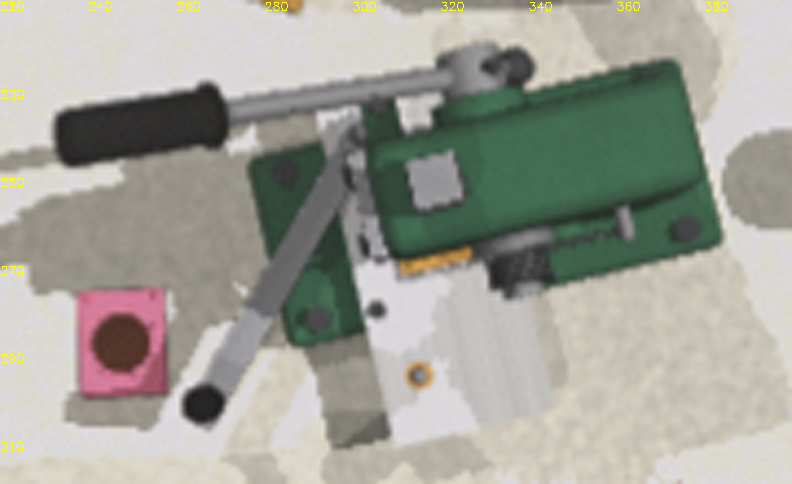

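View pics/b.png

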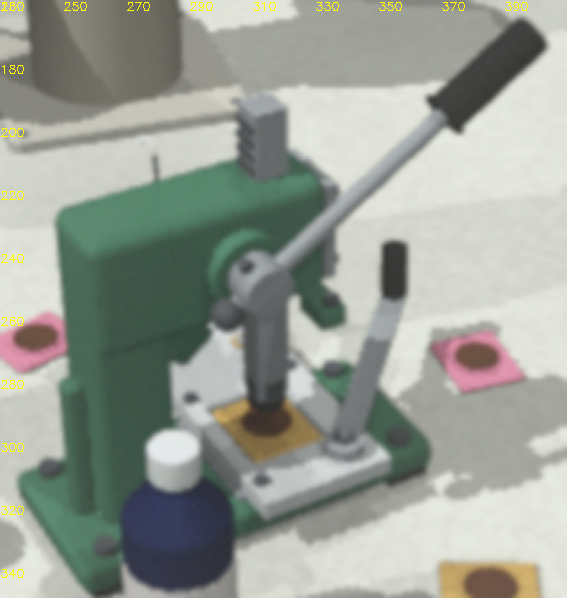

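The crops show the orange buckle under the ram (scene ≈ (313,290)). It is the one in the nest; the pink and turquoise look-alikes lie on the bench, and the loose orange one at (386,347) is the spare. Knob: top view (266,302), scene (355,238). Hinge: top (300.5,241.4), scene (339.5,300).

```bash
python3 - <<'E'
from h import *
s,t=load('scene'),load('top')
for n,a,b,z in(('knobtop',(355,237.8),(266.1,302),90),('grip',(384.6,183),(252,238.6),285),('hinge',(339.5,300),(300.5,241.4),52),('ram',(313.8,192.7),(318.9,251.4),274)):
    print(n,tri(s,a,t,b),onz(t,b,z).round(1),onz(s,a,z).round(1))
h=onz(t,(300.5,241.4),52);k=onz(t,(266.1,302),90);print('len',np.linalg.norm((h-k)[:2]))
r=onz(t,(318.9,251.4),274);g=onz(t,(252,238.6),285)
print('grip-ram',(g-r)[:2], 'exp local', 31-180*np.cos(.56),52)
v=(g-r)[:2]; yaw=np.arctan2(v[1],v[0])-np.arctan2(52,31-180*np.cos(.56)); print('yaw',yaw%(2*np.pi), np.linalg.norm(v),np.hypot(52,31-180*np.cos(.56)))
print('bystanders','mallet',onz(t,(181,294),60),'handle end',onz(t,(152,220),10),'bottle',onz(t,(361,185),165),'jar',onz(t,(427,246),75))
print(R.from_rotvec(ctrl.get_obs()['orientation']).as_matrix().round(3))
E
```

```text
knobtop (array([474.7961213 , 101.68097423,  88.4395257 ]), np.float64(2.72228655055218)) [474.4 100.2  90. ] [477.3 102.1  90. ]
grip (array([601.63195039, 106.64766127, 283.55306728]), np.float64(0.6822366323903192)) [601.4 106.1 285. ] [604.2 105.8 285. ]
hinge (array([616.87711386,  19.5584117 ,  45.07129522]), np.float64(1.3457563519501161)) [616.4  20.   52. ] [624.7  16.   52. ]
ram (array([575.65140131, -20.72397573, 271.4515282 ]), np.float64(2.7943001590889742)) [575.1 -22.  274. ] [580.6 -20.7 274. ]
len 163.09482543315423
grip-ram [ 26.28716858 128.18246357] exp local -121.5059199824149 52
yaw 4.9144946786381585 130.85014023209953 132.16538348135268
bystanders mallet [495.42426397 306.21559503  60.        ] handle end [681.85330899 396.08465036  10.        ] bottle [ 727.56917592 -118.304554    165.        ] jar [ 597.47140457 -279.37567886   75.        ]
[[-0.957  0.291 -0.   ]
 [ 0.291  0.957 -0.001]
 [ 0.    -0.001 -1.   ]]
```

Call:
{"fn": "apply_moves", "kwargs": {
  "series": [
    [[0, 0, 0, 0, 0, -7.1, 0], [0, 0, 0, 0, 0, -7.1, 0], [0, 0, 0, 0, 0, -7.1, 0], [0, 0, 0, 0, 0, -7.1, 0], [-1.4, -3.6, 0, 0, 0, 0, 0], [-1.4, -3.6, 0, 0, 0, 0, 0], [-1.4, -3.6, 0, 0, 0, 0, 0], [-1.4, -3.6, 0, 0, 0, 0, 0], [-1.4, -3.6, 0, 0, 0, 0, 0], [-1.4, -3.6, 0, 0, 0, 0, 0], [-1.4, -3.6, 0, 0, 0, 0, 0], [-1.4, -3.6, 0, 0, 0, 0, 0]]
  ]
}}

```text
t: 1.3
ee_pos: [349.5, 336.3, 236.5]
orientation: [0.314, -3.126, 0.0]
ft_force: [0.5, -0.1, 1.8]
width: 0.2
```

```bash
cat >> h.py <<'E'
O=np.array([575.4,-21.2]);X=np.array([.2,-.98]);Y=np.array([.98,.2])
def loc(p): d=np.array(p[:2])-O; return np.array([d@X,d@Y,p[2]]).round(1)
def st():
    o=ctrl.get_obs(); M=R.from_rotvec(o['orientation']).as_matrix()
    print('t',round(o['t'],2),'world',o['ee_pos'].round(1),'loc',loc(o['ee_pos']),'w',round(o['width'],1),'F',o['ft_force'].round(1)); print(M.round(2).tolist(),'q',o['qpos'].round(2)); return o
E
python3 -c "from h import *;st()"
```

```text
t 1.3 world [349.5 336.3 236.5] loc [-395.5 -149.8  236.5] w 0.2 F [ 0.5 -0.1  1.8]
[[-0.98, -0.2, -0.0], [-0.2, 0.98, -0.0], [0.0, -0.0, -1.0]] q [ 0.74  0.22  1.93 -0.    0.99 -1.03]
```

Call:
{"fn": "apply_moves", "kwargs": {
  "series": [
    [[-1.44, -4.1, 0, 0, 0, 0, 0], [-1.44, -4.1, 0, 0, 0, 0, 0], [-1.44, -4.1, 0, 0, 0, 0, 0], [-1.44, -4.1, 0, 0, 0, 0, 0], [-1.44, -4.0, 0, 0, 0, 0, 0], [0, 0, 4, 0, 0, 0, 0], [0, 0, 4, 0, 0, 0, 0], [0, 0, 4, 0, 0, 0, 0], [0, 0, 3, 0, 0, 0, 0], [0, 0, 1.4, 0, 0, 0, 0], [0, 0, 0, 0, 0, 0, 0]]
  ]
}}

```text
t: 2.4
ee_pos: [458.5, 151.6, 70.5]
orientation: [0.313, -3.121, 0.002]
ft_force: [0.8, 1.0, -0.0]
width: 0.6
```

```bash
python3 - <<'E'
from h import *
st(); d=snap('scene','s1.png');t=snap('top','t1.png')
a=cv2.resize(d['img'][140:330,230:410],None,fx=2.2,fy=2.2);b=cv2.resize(t['img'][200:365,220:400],None,fx=2.2,fy=2.2)
h=max(a.shape[0],b.shape[0]);c=np.zeros((h,a.shape[1]+b.shape[1],3),np.uint8);c[:a.shape[0],:a.shape[1]]=a;c[:b.shape[0],a.shape[1]:]=b
cv2.imwrite('pics/c1.png',cv2.convertScaleAbs(c,alpha=1.4))
E
```

```text
t 2.4 world [458.5 151.6  70.5] loc [-192.7  -80.    70.5] w 0.6 F [ 0.8  1.  -0. ]
[[-0.98, -0.2, -0.0], [-0.2, 0.98, -0.0], [0.0, -0.0, -1.0]] q [ 0.29  0.5   2.03 -0.    0.62 -1.48]
```

View pics/c1.png

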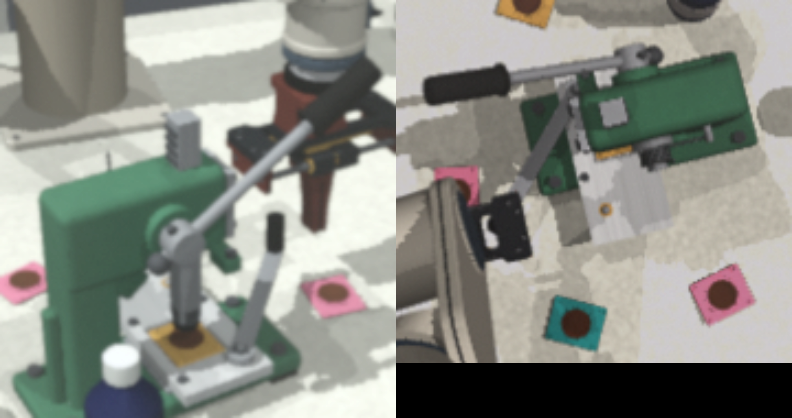

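Scene part of the composite: the finger at (315,205) stands on the open side of the knob (275,233), clear of it. Now pushing along the arc.

Call:
{"fn": "apply_moves", "kwargs": {
  "series": [
    [[-0.2, -1.3, 0, 0, 0, 0, 0], [0, -1.3, 0, 0, 0, 0, 0], [0.62, -0.8, 0, 0, 0, 0, 0], [0.62, -0.8, 0, 0, 0, 0, 0], [0.63, -1.1, 0, 0, 0, 0, 0], [0.63, -1.1, 0, 0, 0, 0, 0], [0.46, -1.18, 0, 0, 0, 0, 0], [0.46, -1.17, 0, 0, 0, 0, 0], [0.28, -1.23, 0, 0, 0, 0, 0], [0.28, -1.22, 0, 0, 0, 0, 0], [0, 0, 0, 0, 0, 0, 0]]
  ]
}}

```text
t: 3.6
ee_pos: [445.6, 33.5, 72.7]
orientation: [-0.311, 3.126, -0.0]
ft_force: [0.6, -0.4, -0.5]
width: 0.2
```

```bash
python3 - <<'E'
from h import *
st(); d=snap('scene','s2.png')
a=cv2.resize(d['img'][170:330,240:410],None,fx=3,fy=3)
cv2.imwrite('pics/c2.png',cv2.convertScaleAbs(a,alpha=1.4))
E
```

```text
t 3.6 world [445.6  33.5  72.7] loc [ -79.6 -116.3   72.7] w 0.2 F [ 0.6 -0.4 -0.5]
[[-0.98, -0.2, 0.0], [-0.2, 0.98, -0.0], [-0.0, -0.0, -1.0]] q [ 0.05  0.46  2.11 -0.    0.57 -1.72]
```

View pics/c2.png

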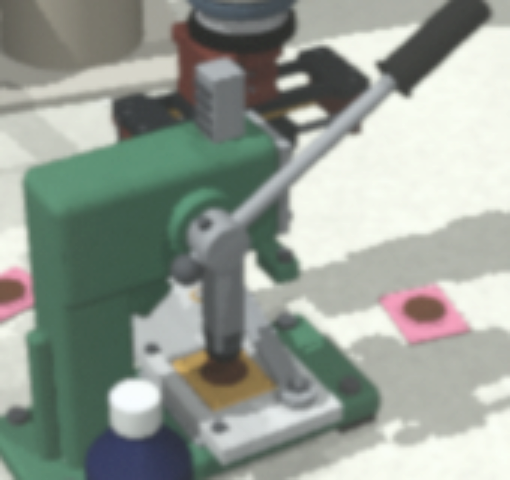

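The bar has swung to nearly along the buckle's front edge (crop (280,360)). Finishing the push slowly into the detent.

Call:
{"fn": "apply_moves", "kwargs": {
  "series": [
    [[0.1, -0.8, 0, 0, 0, 0, 0], [0.1, -0.7, 0, 0, 0, 0, 0], [0, -0.4, 0, 0, 0, 0, 0], [0, 0, 0, 0, 0, 0, 0]]
  ]
}}

```text
t: 4.05
ee_pos: [447.4, 15.5, 72.7]
orientation: [-0.313, 3.126, -0.0]
ft_force: [-0.4, -0.6, -0.2]
width: 0.6
```

Call:
{"fn": "apply_moves", "kwargs": {
  "series": [
    [[0, -0.2, 0, 0, 0, 0, 0], [0, -0.2, 0, 0, 0, 0, 0], [0, 0, 0, 0, 0, 0, 0]]
  ]
}}

```text
t: 4.35
ee_pos: [447.9, 11.9, 72.7]
orientation: [0.314, -3.126, 0.0]
ft_force: [-0.7, 0.9, 0.8]
width: 0.6
```

Call:
{"fn": "apply_moves", "kwargs": {
  "series": [
    [[0, -0.2, 0, 0, 0, 0, 0], [0, 0, 0, 0, 0, 0, 0]]
  ]
}}

```text
t: 4.55
ee_pos: [448.4, 9.9, 72.7]
orientation: [-0.314, 3.126, -0.0]
ft_force: [0.3, -0.1, 0.3]
width: 0.1
```

Call:
{"fn": "apply_moves", "kwargs": {
  "series": [
    [[0, -0.3, 0, 0, 0, 0, 0], [0, 0, 0, 0, 0, 0, 0]]
  ]
}}

```text
t: 4.75
ee_pos: [449.2, 6.7, 72.7]
orientation: [-0.313, 3.126, -0.0]
ft_force: [0.2, -0.7, 0.4]
width: 0.4
```

Call:
{"fn": "apply_moves", "kwargs": {
  "series": [
    [[0, -0.3, 0, 0, 0, 0, 0], [0, 0, 0, 0, 0, 0, 0]]
  ]
}}

```text
t: 4.95
ee_pos: [449.8, 3.8, 72.7]
orientation: [-0.313, 3.126, -0.0]
ft_force: [-0.9, 0.3, -0.2]
width: 0.4
```

```bash
python3 - <<'E'
from h import *
st(); d=snap('scene','s3.png'); t=snap('top','t3.png')
a=cv2.resize(d['img'][230:330,270:370],None,fx=4,fy=4);b=cv2.resize(t['img'][230:330,240:340],None,fx=4,fy=4)
cv2.imwrite('pics/c3.png',cv2.convertScaleAbs(np.hstack([a,b]),alpha=1.4))
E
```

```text
t 4.95 world [449.8   3.8  72.7] loc [ -49.6 -118.    72.7] w 0.4 F [-0.9  0.3 -0.2]
[[-0.98, -0.2, 0.0], [-0.2, 0.98, -0.0], [-0.0, -0.0, -1.0]] q [-0.02  0.46  2.1  -0.    0.58 -1.79]
```

View pics/c3.png

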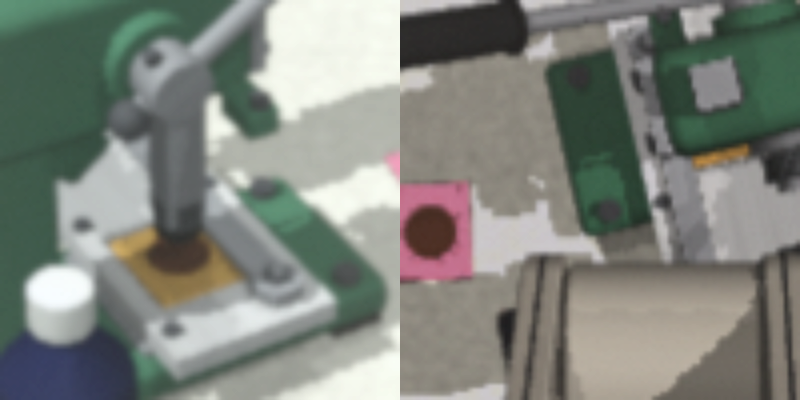

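The bar looks near-shut: in the top half its edge runs along (660,190)–(670,258), about parallel to the base edge. There's no stop force yet, so I'll keep pushing.

Call:
{"fn": "apply_moves", "kwargs": {
  "series": [
    [[0, -0.3, 0, 0, 0, 0, 0], [0, 0, 0, 0, 0, 0, 0]]
  ]
}}

```text
t: 5.25
ee_pos: [450.3, 0.9, 72.7]
orientation: [-0.313, 3.126, -0.0]
ft_force: [-0.5, 0.0, -0.3]
width: 0.5
```

Call:
{"fn": "apply_moves", "kwargs": {
  "series": [
    [[0, -0.3, 0, 0, 0, 0, 0], [0, 0, 0, 0, 0, 0, 0]]
  ]
}}

```text
t: 5.45
ee_pos: [450.4, -0.2, 72.6]
orientation: [0.311, -3.126, -0.004]
ft_force: [0.0, 17.1, 1.2]
width: 0.8
```

Call:
{"fn": "apply_moves", "kwargs": {
  "series": [
    [[0, -0.3, 0, 0, 0, 0, 0], [0, 0, 0, 0, 0, 0, 0]]
  ]
}}

```text
t: 5.65
ee_pos: [450.4, -0.8, 72.6]
orientation: [0.308, -3.125, -0.009]
ft_force: [-2.1, 39.3, 3.0]
width: 0.4
```

The force rose sharply to 39 N at y≈0, well above the detent's 4 N, so this is the end stop. Backing off to inspect.

Call:
{"fn": "apply_moves", "kwargs": {
  "series": [
    [[0, 1, 0, 0, 0, 0, 0], [0, 2, 0, 0, 0, 0, 0], [0, 4, 0, 0, 0, 0, 0], [0, 4, -2, 0, 0, 0, 0], [-0.5, 4, -3, 0, 0, 0, 0], [-0.5, 4, -4, 0, 0, 0, 0], [-0.5, 4, -4, 0, 0, 0, 0], [0, 0, 0, 0, 0, 0, 0]]
  ]
}}

```text
t: 6.45
ee_pos: [423.8, 218.3, 197.4]
orientation: [-0.318, 3.116, 0.006]
ft_force: [1.3, 0.5, -0.2]
width: 0.7
```

```bash
python3 - <<'E'
from h import *
st(); d=snap('scene','s4.png'); t=snap('top','t4.png')
a=cv2.resize(d['img'][220:320,265:365],None,fx=4,fy=4);b=cv2.resize(t['img'][225:325,260:360],None,fx=4,fy=4)
cv2.imwrite('pics/c4.png',cv2.convertScaleAbs(np.hstack([a,b]),alpha=1.4))
E
```

```text
t 6.45 world [423.8 218.3 197.4] loc [-265.1 -100.7  197.4] w 0.7 F [ 1.3  0.5 -0.2]
[[-0.98, -0.2, 0.01], [-0.2, 0.98, 0.0], [-0.01, 0.0, -1.0]] q [ 0.45  0.26  1.99  0.    0.89 -1.32]
```

View pics/c4.png

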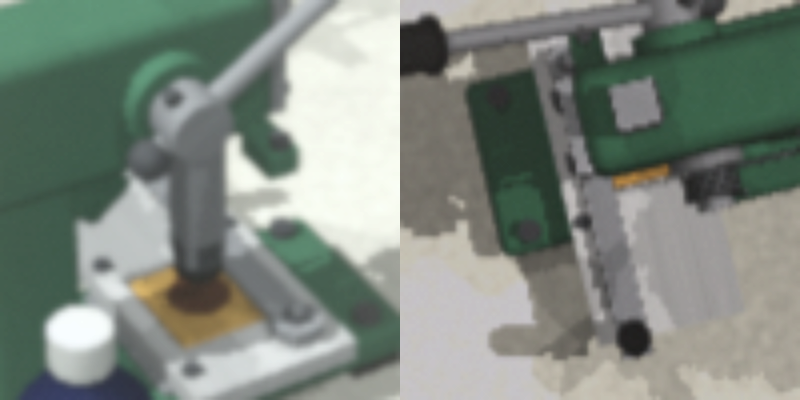

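Keeper shut: the knob is at crop (632,337), i.e. top pixel (318,309). The bar lies parallel to the base plate edge, covers the detent ball and stays put. Checking the numbers and planning the lever.

```bash
python3 - <<'E'
from h import *
t=load('top');k=onz(t,(318,309.3),90);print(k)
h=np.array([616.7,19.8]);v=k[:2]-h;print(np.linalg.norm(v),np.degrees(np.arctan2(v[1],v[0]))%360,'closed pred',np.degrees(np.arctan2(-.2,-.98))%360)
# base plate left edge direction
p=onz(t,(260+68/4,225+92/4),15);q=onz(t,(260+108/4,225+250/4),15);w=(q-p)[:2];print('edge',np.degrees(np.arctan2(w[1],w[0]))%360)
for th in np.arange(0,1.0,.1):
    e=.56-th;p=O+X*(31-180*np.cos(e))+Y*52;print(round(th,2),p.round(0),round(190+180*np.sin(e)),loc([*p,0])[:2])
E
```

```text
[455.5759629  -18.70329039  90.        ]
165.66067336856207 193.43974453457702 closed pred 191.5346206536447
edge 193.46131555327614
0.0 [602. 108.] 286 [-121.6   52. ]
0.1 [600. 117.] 270 [-130.3   52. ]
0.2 [599. 124.] 253 [-137.5   52. ]
0.3 [598. 129.] 236 [-143.   52.]
0.4 [597. 133.] 219 [-146.8   52. ]
0.5 [597. 135.] 201 [-148.7   52. ]
0.6 [597. 135.] 183 [-148.9   52. ]
0.7 [597. 133.] 165 [-147.3   52. ]
0.8 [598. 130.] 147 [-143.9   52. ]
0.9 [599. 125.] 130 [-138.8   52. ]
```

Knob bearing is 193.4° and the base edge 193.5°, so the keeper is fully shut. Next: raise, turn the tool 90° and go over the grip.

Call:
{"fn": "apply_moves", "kwargs": {
  "series": [
    [[0, 0, -1.4, 0, 0, 8.2, 0], [0, 0, -1.4, 0, 0, 8.2, 0], [0, 0, -1.4, 0, 0, 8.2, 0], [0, 0, -1.4, 0, 0, 8.2, 0], [0, 0, -1.4, 0, 0, 8.2, 0], [0, 0, -1.4, 0, 0, 8.2, 0], [0, 0, -1.4, 0, 0, 8.2, 0], [0, 0, -1.4, 0, 0, 8.2, 0], [0, 0, -1.4, 0, 0, 8.2, 0], [0, 0, -1.4, 0, 0, 8.2, 0], [0, 0, -1.4, 0, 0, 8, 0], [0, 0, 0, 0, 0, 0, 0]]
  ]
}}

```text
t: 7.75
ee_pos: [421.7, 212.7, 346.7]
orientation: [1.992, 2.429, -0.0]
ft_force: [-0.3, -0.5, -0.6]
width: -0.3
```

Call:
{"fn": "apply_moves", "kwargs": {
  "series": [
    [[-2.4, 2.6, 0, 0, 0, 0, 0], [-2.4, 2.6, 0, 0, 0, 0, 0], [-2.4, 2.6, 0, 0, 0, 0, 0], [-2.4, 2.5, 0, 0, 0, 0, 0], [-2.4, 2.5, 0, 0, 0, 0, 0], [-2.4, 2.5, 0, 0, 0, 0, 0], [0, 0, 0, 0, 0, 0, 0], [0, 0, 0, 0, 0, 0, 0]]
  ]
}}

```text
t: 8.55
ee_pos: [599.0, 101.9, 344.4]
orientation: [-1.986, -2.43, 0.005]
ft_force: [0.0, -0.3, 0.4]
width: 0.7
```

```bash
python3 - <<'E'
from h import *
st(); d=snap('scene','s5.png')
cv2.imwrite('pics/c5.png',cv2.convertScaleAbs(cv2.resize(d['img'][60:300,250:500],None,fx=2.4,fy=2.4),alpha=1.4))
E
```

```text
t 8.55 world [599.  101.9 344.4] loc [-115.9   47.7  344.4] w 0.7 F [ 0.  -0.3  0.4]
[[-0.2, 0.98, -0.0], [0.98, 0.2, -0.0], [0.0, -0.0, -1.0]] q [ 0.15  0.3   1.56  0.    1.29 -0.05]
```

View pics/c5.png

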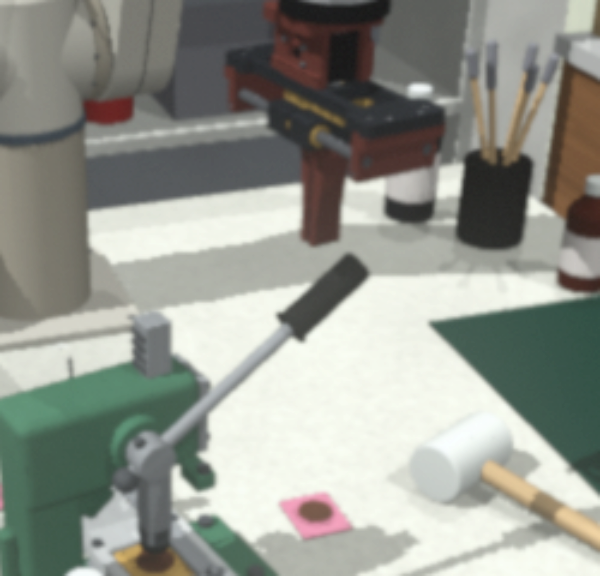

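The fingertips (crop (320,240)) stand right above the sleeve (328,295). Pressing down along the arc.

Call:
{"fn": "apply_moves", "kwargs": {
  "series": [
    [[0, 0.3, 1.5, 0, 0, 0, 0], [0.2, 0, 1, 0, 0, 0, 0], [0.5, 0, 1, 0, 0, 0, 0], [0.5, 0, 1, 0, 0, 0, 0], [0.4, 0, 1, 0, 0, 0, 0], [0.4, 0, 1, 0, 0, 0, 0], [0.3, 0, 1, 0, 0, 0, 0], [0.3, 0, 1, 0, 0, 0, 0], [0.2, 0, 1, 0, 0, 0, 0], [0.2, 0, 1, 0, 0, 0, 0], [0.1, 0, 1, 0, 0, 0, 0], [0, 0, 0, 0, 0, 0, 0]]
  ]
}}

```text
t: 9.8
ee_pos: [596.2, 134.1, 230.5]
orientation: [-1.988, -2.432, 0.002]
ft_force: [-1.1, 1.5, 5.1]
width: 0.5
```

```bash
python3 - <<'E'
from h import *
st(); d=snap('scene','s6.png')
cv2.imwrite('pics/c6.png',cv2.convertScaleAbs(cv2.resize(d['img'][100:320,250:450],None,fx=2.5,fy=2.5),alpha=1.4))
E
```

```text
t 9.8 world [596.2 134.1 230.5] loc [-148.1   51.4  230.5] w 0.5 F [-1.1  1.5  5.1]
[[-0.2, 0.98, -0.0], [0.98, 0.2, -0.0], [-0.0, -0.0, -1.0]] q [ 0.2   0.41  1.67 -0.    1.07  0.  ]
```

View pics/c6.png

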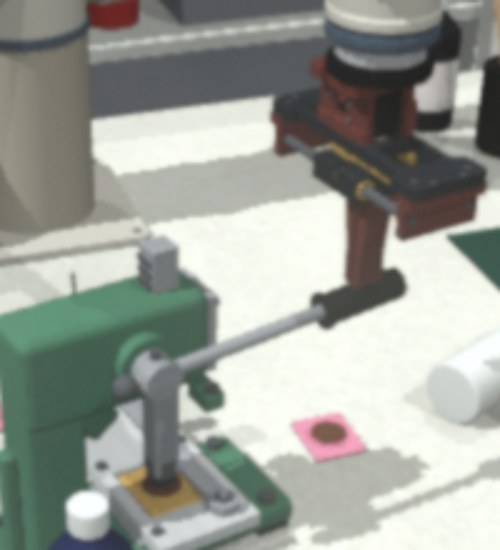

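The tips sit on the sleeve's middle (365,290), the lever is roughly level, and there's 5 N of spring force. Continuing.

Call:
{"fn": "apply_moves", "kwargs": {
  "series": [
    [[0, 0, 1, 0, 0, 0, 0], [0, 0, 1, 0, 0, 0, 0], [0, 0, 1, 0, 0, 0, 0], [0, 0, 1, 0, 0, 0, 0], [-0.1, 0, 1, 0, 0, 0, 0], [-0.1, 0, 0.8, 0, 0, 0, 0], [0, 0, 0.4, 0, 0, 0, 0], [0, 0, 0, 0, 0, 0, 0]]
  ]
}}

```text
t: 10.65
ee_pos: [597.7, 131.8, 170.4]
orientation: [1.988, 2.431, 0.001]
ft_force: [-0.5, 0.8, 8.6]
width: 0.8
```

Call:
{"fn": "apply_moves", "kwargs": {
  "series": [
    [[0, 0, 0.3, 0, 0, 0, 0], [0, 0, 0, 0, 0, 0, 0]]
  ]
}}

```text
t: 10.85
ee_pos: [597.8, 131.5, 167.9]
orientation: [1.987, 2.43, 0.001]
ft_force: [-0.2, -1.2, 8.2]
width: 0.6
```

Call:
{"fn": "apply_moves", "kwargs": {
  "series": [
    [[0, 0, 0.3, 0, 0, 0, 0], [0, 0, 0, 0, 0, 0, 0]]
  ]
}}

```text
t: 11.05
ee_pos: [597.9, 131.3, 165.0]
orientation: [1.987, 2.43, 0.001]
ft_force: [-0.7, -2.5, 8.9]
width: 0.4
```

Call:
{"fn": "apply_moves", "kwargs": {
  "series": [
    [[0, 0, 0.3, 0, 0, 0, 0], [0, 0, 0, 0, 0, 0, 0]]
  ]
}}

```text
t: 11.25
ee_pos: [598.1, 131.3, 162.1]
orientation: [1.987, 2.43, 0.001]
ft_force: [-0.5, -2.0, 9.3]
width: 0.4
```

Call:
{"fn": "apply_moves", "kwargs": {
  "series": [
    [[0, 0, 0.2, 0, 0, 0, 0], [0, 0, 0, 0, 0, 0, 0]]
  ]
}}

```text
t: 11.45
ee_pos: [598.2, 131.3, 160.3]
orientation: [1.987, 2.43, 0.002]
ft_force: [-0.5, -2.2, 9.4]
width: 0.6
```

Call:
{"fn": "apply_moves", "kwargs": {
  "series": [
    [[0, 0, 0.2, 0, 0, 0, 0], [0, 0, 0, 0, 0, 0, 0]]
  ]
}}

```text
t: 11.65
ee_pos: [598.3, 131.3, 158.6]
orientation: [1.987, 2.43, 0.002]
ft_force: [-0.8, -2.7, 10.6]
width: 0.4
```

Call:
{"fn": "apply_moves", "kwargs": {
  "series": [
    [[0, 0, 0.2, 0, 0, 0, 0], [0, 0, 0, 0, 0, 0, 0]]
  ]
}}

```text
t: 11.85
ee_pos: [598.5, 131.3, 158.0]
orientation: [1.986, 2.429, 0.003]
ft_force: [-4.5, -3.7, 22.6]
width: 0.6
```

Call:
{"fn": "apply_moves", "kwargs": {
  "series": [
    [[0, 0, 0.2, 0, 0, 0, 0], [0, 0, 0, 0, 0, 0, 0]]
  ]
}}

```text
t: 12.05
ee_pos: [598.8, 131.4, 157.6]
orientation: [1.986, 2.429, 0.004]
ft_force: [-8.1, -4.3, 33.4]
width: 0.1
```

The stop is reached: force jumps from 10 to 33 N at z≈158, as predicted. Easing 1 mm, letting it settle and checking.

Call:
{"fn": "apply_moves", "kwargs": {
  "series": [
    [[0, 0, -0.1, 0, 0, 0, 0], [0, 0, 0, 0, 0, 0, 0], [0, 0, 0, 0, 0, 0, 0], [0, 0, 0, 0, 0, 0, 0], [0, 0, 0, 0, 0, 0, 0], [0, 0, 0, 0, 0, 0, 0], [0, 0, 0, 0, 0, 0, 0], [0, 0, 0, 0, 0, 0, 0]]
  ]
}}

```text
t: 12.85
ee_pos: [598.7, 131.4, 157.9]
orientation: [1.986, 2.429, 0.004]
ft_force: [-5.1, -3.5, 26.4]
width: 0.2
```

```bash
python3 - <<'E'
from h import *
st(); d=snap('scene','s7.png'); t=snap('top','t7.png')
a=cv2.resize(d['img'][160:330,250:410],None,fx=2.5,fy=2.5);b=cv2.resize(t['img'][205:345,240:400],None,fx=2.5,fy=2.5)
c=np.zeros((425,800,3),np.uint8);c[:425,:400]=a;c[:350,400:]=b
cv2.imwrite('pics/c7.png',cv2.convertScaleAbs(c,alpha=1.4))
E
```

```text
t 12.85 world [598.7 131.4 157.9] loc [-144.9   53.4  157.9] w 0.2 F [-5.1 -3.5 26.4]
[[-0.2, 0.98, 0.0], [0.98, 0.2, -0.0], [-0.0, 0.0, -1.0]] q [ 0.2   0.5   1.71 -0.    0.92 -0.  ]
```

View pics/c7.png

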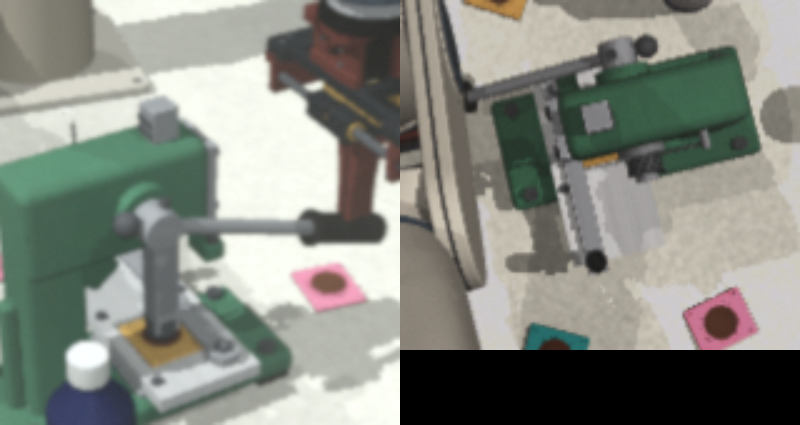

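The lever is down with the ram lowered onto the inlay (crop (163,335)). The knob is unchanged at top pixel (318,309), and the spring force holds at 26 N. One last check of the grip height, then handing in.

```bash
python3 - <<'E'
from h import *
s=load('scene');print(proj(s,[[*(O+X*(31-180*np.cos(.34))+Y*52),130.]]).round(0),'seen (387,251)')
print(ctrl.close_job())
E
```

```text
[[388. 251.]] seen (387,251)
the job is handed in; nothing more can be done
None
```

The keeper bar is shut and the press lever is held down at its stop. I handed the job in at about 13 s of the 61 s allowed, with the arm still pressing on the grip.

- **Keeper:** I pushed the knob round its arc with closed fingers until it hit the end stop at 39 N, well above the detent's 4 N. I then backed off and let go. Afterwards the bar's bearing was 193.4° against 193.5° for the base plate edge, and the knob stayed at the same pixel through the lever stroke. The 2–4 N detent bump and the click did not show in the force readings; I take it as shut from the end-stop force, the bearing and the bar lying still.
- **Lever:** I pressed the grip down along its arc. The spring force rose to about 10 N, then the stop drove it to 33 N, and I eased off 1 mm to a steady hold of about 26 N. The grip centre was seen at (387,251), against (388,251) predicted for the lever at its stop.
- **Surroundings:** The arm's path was kept clear of the bottle, jar, mallet and spare buckle. I saw no sign of contact.
- **Disagreements:** The knob came to rest about 6 mm from my first prediction. That was an error of about 2° in my estimate of the press's direction, too small to matter for the pushes.

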